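# Set out two impression trays from the gravity dispenser

## Task

Set out two impression trays for the next case: draw them by the handle out of the bottom of the dispenser, one after the other, letting the stack drop down after each, and lay them flat side by side on the floor of the steel instrument tray, open side up, with their handles sticking straight out over its free long rim, the one opposite the spatula. The other trays stay in the dispenser, and the spatula, bowl, cup and bottle stay where they are.

Things in the scene. Friction and masses are not known exactly. Their poses are not given: they have to be found in the camera images.
- dispenser: gravity dispenser, fixed: upright clear column 83 x 86 mm, top 262 mm above the bench, with a stack of five trays (pitch 30 mm, 2 mm play). Origin on the bench under the column's centre; handles point to its -x, out of a 30 mm slot between two front strips at x = -40 mm, which end 35 mm above the column's floor: only the lowest tray can slide out, level, to -x. Foot plate 8 mm thick, to x = -53 mm
- dispenser_floor (a point): middle of the column's floor, 70 mm above the bench, on which the lowest tray stands; the floor ends below the front strips. Once the tray on it is 75 mm out, the next drops 30 mm; a tray must be drawn 125 mm to be clear of that one's handle
- tray_1: lowest tray at the start, taken first. White plastic impression tray, open side up: 76 wide, 30 tall, flat base, 3 mm wall round the front (half circle, radius 38) and sides, open back; 28 to 53 g. Origin under the half circle's centre, z up; body x = -38 (front) to +36 mm
- tray_2: second tray from below at the start, taken second; shape and frame as tray_1
- tray_3: the third tray from below, shape and frame as tray_1; it stays in the dispenser
- tray_4: the fourth tray from below, shape and frame as tray_1; it stays in the dispenser
- tray_5: the fifth and top tray from below, shape and frame as tray_1; it stays in the dispenser
- tray_1_tip (a point): middle of the end of tray_1's flat handle, 84 mm in front (-x) of its origin, 22 mm above its underside. The handle is 18 mm wide (y), 8 mm thick, and reaches back 46 mm to the body. In the stack the free gap from it to the next handle above is 22 mm, so it can be pinched by its sides alone only with the gripper slanting in from in front
- tray_2_tip (a point): the same point of tray_2's handle
- set_tray: stainless instrument tray, 180 (x) by 280 mm (y), on a wooden board 22 mm thick, fixed. Origin on the bench under its centre. Inner floor 25 mm above the bench, 174 x 274 mm; rim 3 mm thick, up to 38.5 mm above the bench, so a laid tray's handle passes 4 mm above it. Free long rim at x = -90 mm (the board ends 25 mm inside it); the spatula lies near the other long rim, at x = +58 mm
- spatula: bystander: plaster spatula, 190 mm long along y, 12 mm thick wooden handle, 20 mm steel blade, lying in the instrument tray; origin at the middle of its underside
- bowl: bystander: dark rubber mixing bowl, 116 mm across, 65 mm tall; origin under its centre
- cup: bystander: white plastic cup, 72 mm across, 85 mm tall; origin under its centre
- bottle: bystander: clear water bottle with blue cap, 62 mm across, 200 mm tall; origin under its centre
There are look-alikes about, which are no part of the job. What is shaped like the tray_5 but black is not meant.

How it is judged:
On the way, in this order (a step that is already met when the one before it is completed fails the run):
1. the lowest tray (tray_1) is drawn clear out of the dispenser alone and the next one has dropped to the dispenser's floor (x of tray_1 in the frame of dispenser below -0.115 m and z of tray_2 in the frame of dispenser below 0.074 m and horizontal distance between tray_2 and dispenser below 0.012 m and angle between tray_2's own z axis and vertical below 0.08 rad), for 0.1 s.
2. tray_1 lies released in the instrument tray, flat, handle over the free long rim (z of tray_1 in the frame of set_tray between 0.021 and 0.029 m and angle between tray_1's own z axis and vertical below 0.08 rad and x of tray_1 in the frame of set_tray above -0.052 m and x of tray_1_tip in the frame of set_tray below -0.098 m and y of tray_1 in the frame of set_tray between -0.102 and 0.102 m and angle between the x axis of tray_1 and the x axis of set_tray, either way round below 0.35 rad and linear speed of tray_1 below 0.02 m/s and contact force between the fingers and tray_1 below 0.1 N), for 0.2 s.
3. the next tray (tray_2) is drawn clear out alone and tray_3 has dropped to the dispenser's floor (x of tray_2 in the frame of dispenser below -0.115 m and z of tray_3 in the frame of dispenser below 0.074 m and horizontal distance between tray_3 and dispenser below 0.012 m and angle between tray_3's own z axis and vertical below 0.08 rad), for 0.1 s.
4. tray_2 lies released in the instrument tray too, flat, handle over the free long rim (z of tray_2 in the frame of set_tray between 0.021 and 0.029 m and angle between tray_2's own z axis and vertical below 0.08 rad and x of tray_2 in the frame of set_tray above -0.052 m and x of tray_2_tip in the frame of set_tray below -0.098 m and y of tray_2 in the frame of set_tray between -0.102 and 0.102 m and angle between the x axis of tray_2 and the x axis of set_tray, either way round below 0.35 rad and linear speed of tray_2 below 0.02 m/s and contact force between the fingers and tray_2 below 0.1 N), for 0.2 s.
At the end, for the whole second after the job is handed in: tray_1 and tray_2 lie released, at rest and flat on the instrument tray's floor, bodies inside the rim, over 70 mm apart, handle ends 8 mm or more beyond the free long rim and square to it within 0.35 rad; tray_3 to tray_5 stand stacked on the dispenser's floor (all of step 2 and all of step 4 and horizontal distance between tray_1 and tray_2 above 0.07 m and z of tray_3 in the frame of dispenser below 0.075 m and horizontal distance between each of tray_3, tray_4, tray_5 and dispenser below 0.012 m and angle between each of tray_3, tray_4, tray_5's own z axis and vertical below 0.08 rad and z of tray_4 in the frame of dispenser below 0.105 m and z of tray_5 in the frame of dispenser below 0.135 m); the robot touches nothing.
It fails at once if a tray that should stay in the dispenser is pulled out of it (horizontal distance between any of tray_3, tray_4, tray_5 and dispenser above 0.025 m).
It fails at once if the spatula, bowl, cup or bottle is shifted by more than 25 mm (distance of any of spatula, bowl, cup, bottle from where it was at the start of the episode above 0.025 m).
It also fails if it takes over 61 s, if anything falls off the work surface, if the arm or the gripper's body presses on something with over 40 N, if the wrist force passes 120 N, or if a joint passes its speed limit or range.

## Robot

A 6-joint arm with a two-finger parallel gripper is mounted at the origin on the work surface. World frame = base frame: x ahead of the robot, y to its left, z up, the work surface at z = 0. Lengths are in m, angles in rad, forces in N, time in s.
With the tool pointing down it reaches from about 0.35 to 0.775 m from the base axis. Payload 7.3 kg.
Tool frame: the origin (TCP) lies midway between the tips of the shut fingers; the grasp point (between the pads) lies 19 mm behind it; z points along the fingers, y is the direction in which the jaws open and shut (so a half turn about z gives the same grasp; the last joint's range is limited). The gripper opens to 92 mm and grips with 3 to 60 N. Pads are 19 mm wide; open, the fingers measure 130 mm over their backs; the gripper's body (75 mm by 190 mm) begins 47 mm behind the grasp point.
Start: joints at [0.958, 0.342, 1.524, -0, 1.275, -0.146], TCP at [0.236, 0.469, 0.227] pointing down, gripper open.
Joint ranges: [-2.53, 2.53], [-0.77, 2.02], [0.04, 2.7], [-1, 4.14], [0.28, 2.66], [-3.11, 3.11]. Speed limits (rad/s): [2.57, 2.57, 3.14, 3.14, 3.14, 3.14].

## Interface

Orientations are given as a unit quaternion [x, y, z, w].
In Python, from rig import status, viewer, order gives the robot as it stands.
- The arm moves only by the shell command python3 -m creep 'ROWS' [FORCE]. ROWS is text: rows parted by semicolons, each of 7 numbers parted by spaces: the turn, a rotation vector about the tool's x, y, z in degrees, then the shift along the tool's x, y, z in mm, then the finger opening in mm, from 0 to 91.8. In form: ax ay az dx dy dz hand; .... A call has 1 to 8 rows; each row is the pose to reach, as a shift and turn from the pose commanded when the call began, along the tool's axes at that moment; what a row does not reach only later rows make up. A row lasts 1/8 s, in which the tool goes at most 62.5 mm and 10.7 degrees, less where a joint would pass 70% of its speed; a pose out of reach is approached as far as the arm can. A call with a gripper value outside its range is refused whole. The fingers move at their own pace and stop on an object; FORCE is the grip in N (left out, the last holds). Time passes only in rows, so rows that repeat a pose let the fingers close. It gives the time, the measured TCP pose, the force and the opening at its end, in the units of the state.
- status.read_state(): the state, without advancing time (a new reading comes with each control period).
- viewer.grab_frame(name): name is "side" or "top" or "wrist"; returns a dict with "pixels" (400x640x3 uint8, blue, green, red), "vertical_fov" (degrees; the focal length in pixels is half the picture's height over the tangent of half this angle, whatever the lens; pixels are square), "cx", "cy" (the principal point, pixels), "pose" (4x4, takes a point from camera to world coordinates). Camera axes: x right, y down, z forward; pixel columns grow to the right and rows downward; lengths in m; the calibration is good to about 2 mm. A picture is of the moment at which its call begins. There is no depth.
- order.close_job(): hands the job in, once; it reports no verdict.
The state is a dict: "time": time; "joints": joint angles; "dq": joint speeds; "tau": joint torques, N m; "eef_pos": TCP position; "orientation": TCP orientation; "wrist_force": force on the tool from outside, world axes, zero at the start; "ft_torque": the same for the moment, N m; "width": finger opening in m.
Only numpy, scipy, OpenCV 4.12 (cv2) and the standard library are available. Lean on these libraries where they do the work, as an engineer would, in place of code of your own. Each camera call takes 0.05 s, during which the arm holds its last target.

## Working session

There is one attempt and no reset: what is moved stays moved. The work goes in short steps, Python scripts to look and compute and a shell command to move; the robot and the scene stay as the last step left them, time stands still between calls to the robot, and variables do not carry over. Pictures are saved under pics/ and viewed, and the job is handed in when it is done.

```bash
ls -la; mkdir -p pics; python3 - <<'E'
from rig import status, viewer
import cv2
print(status.read_state())
for n in ["side","top","wrist"]:
    f=viewer.grab_frame(n); cv2.imwrite(f"pics/a_{n}.png",f["pixels"]); print(n,f["vertical_fov"],f["cx"],f["cy"],f["pose"])
E
```

```text
total 12
drwxr-xr-x  3 agent agent 4096 Dec  7 14:44 .
drwxr-xr-x 23 root  root  4096 Dec  7 14:44 ..
drwxr-xr-x  2 agent agent 4096 Dec  7 14:44 pics
{'time': 0.0, 'joints': array([ 9.57993066e-01,  3.42767148e-01,  1.52498325e+00, -1.25084577e-05,
        1.27541429e+00, -1.46010879e-01]), 'dq': array([ 0.0005236 ,  0.00027269, -0.00114236, -0.00018275,  0.00066211,
        0.00051959]), 'tau': array([-4.98606787e-04, -4.31236053e+01, -2.44220442e+01,  7.19049876e-02,
        5.59838698e-02, -1.03943676e-04]), 'eef_pos': array([0.2360205, 0.468511 , 0.2260337]), 'orientation': array([ 2.31281112e-01,  9.72886648e-01, -7.32333108e-04, -2.85559875e-04]), 'wrist_force': array([-0.38492962,  0.25760947,  0.64943479]), 'ft_torque': array([ 0.02880902,  0.02834296, -0.02438913]), 'width': 0.09183762643678638}
side 42.8486905187669 319.3057879843888 196.3565804629143 [[ 0.93163655 -0.23031293  0.28108592  0.22867255]
 [-0.36332719 -0.60490053  0.70858218 -0.7738789 ]
 [ 0.00683339 -0.76226721 -0.64722639  0.88047196]
 [ 0.          0.          0.          1.        ]]
top 49.42087703959253 317.71065439757035 197.11642631501817 [[ 0.0151796  -0.99706259  0.0750718   0.4890004 ]
 [-0.9993276  -0.01262218  0.03442427 -0.00778031]
 [-0.03337558 -0.07554387 -0.99658376  1.17436002]
 [ 0.          0.          0.          1.        ]]
wrist 64.25304641863036 318.8009171751664 196.6258639258978 [[ 0.44984984  0.84999643  0.27411895  0.16103526]
 [ 0.89310237 -0.42751401 -0.13999972  0.50602993]
 [-0.00180957  0.30779514 -0.95145093  0.38326575]
 [ 0.          0.          0.          1.        ]]
```

View pics/a_side.png

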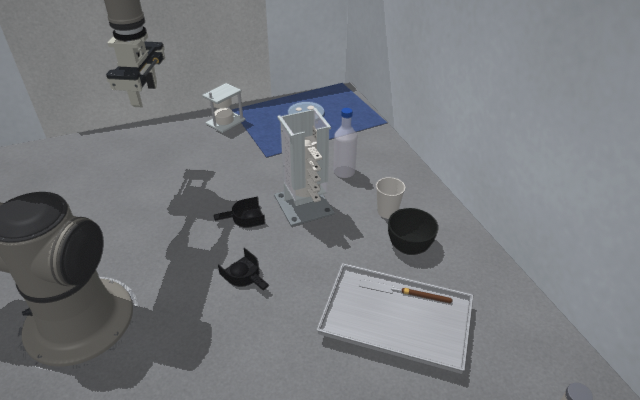

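View pics/a_top.png

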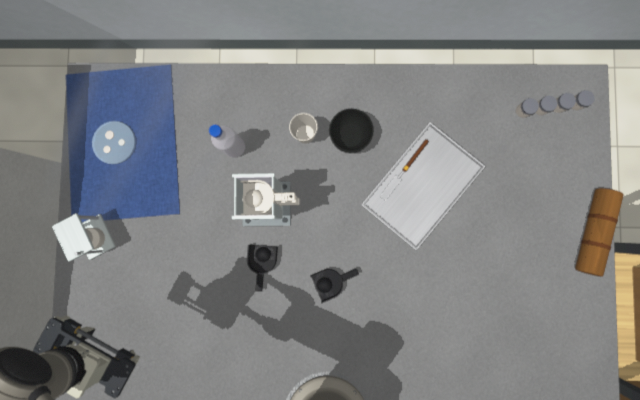

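View pics/a_wrist.png

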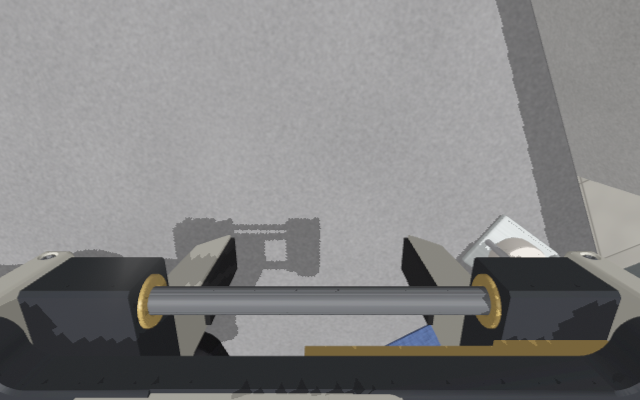

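```bash
cat > h.py <<'E'
import numpy as np, cv2
from rig import status, viewer
from scipy.spatial.transform import Rotation as R
def cam(f):
    fl=200/np.tan(np.radians(f["vertical_fov"])/2)
    return fl,f["cx"],f["cy"],np.array(f["pose"])
def ray(f,u,v):
    fl,cx,cy,P=cam(f); d=P[:3,:3]@np.array([(u-cx)/fl,(v-cy)/fl,1.]); return P[:3,3],d/np.linalg.norm(d)
def onz(f,u,v,z):
    o,d=ray(f,u,v); return o+d*(z-o[2])/d[2]
def proj(f,p):
    fl,cx,cy,P=cam(f); q=P[:3,:3].T@(np.asarray(p)-P[:3,3]); return np.array([cx+fl*q[0]/q[2],cy+fl*q[1]/q[2]])
def tri(rays):
    A=np.zeros((3,3));b=np.zeros(3)
    for o,d in rays:
        M=np.eye(3)-np.outer(d,d);A+=M;b+=M@o
    p=np.linalg.solve(A,b); return p,[np.linalg.norm((np.eye(3)-np.outer(d,d))@(p-o)) for o,d in rays]
def crop(f,x0,y0,w,h,s,name):
    c=f["pixels"][y0:y0+h,x0:x0+w]; cv2.imwrite(f"pics/{name}.png",cv2.resize(c,None,fx=s,fy=s,interpolation=cv2.INTER_CUBIC))
E
python3 - <<'E'
from h import *
f=viewer.grab_frame("top"); crop(f,220,160,100,80,8,"b_disp"); crop(f,350,115,145,140,4,"b_tray")
g=viewer.grab_frame("side"); crop(g,260,95,80,130,4.6,"b_sdisp"); crop(g,310,255,180,125,4.4,"b_stray")
E
```

```text
(no output)
```

View pics/b_disp.png

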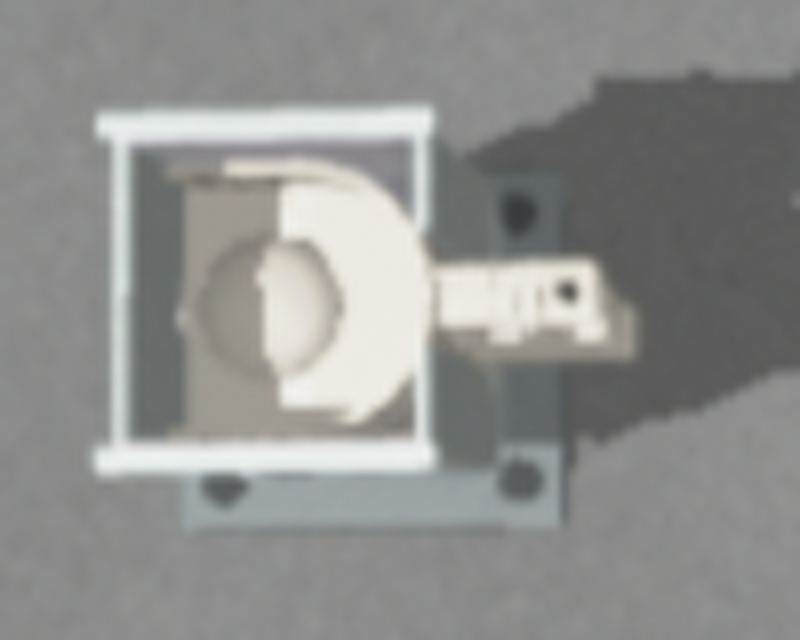

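View pics/b_tray.png

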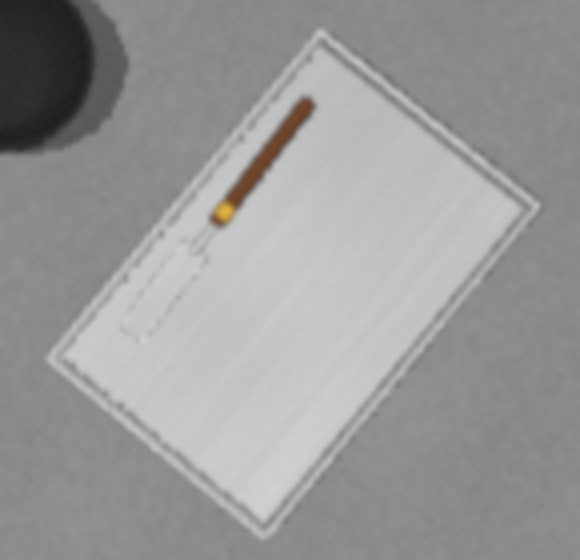

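View pics/b_sdisp.png

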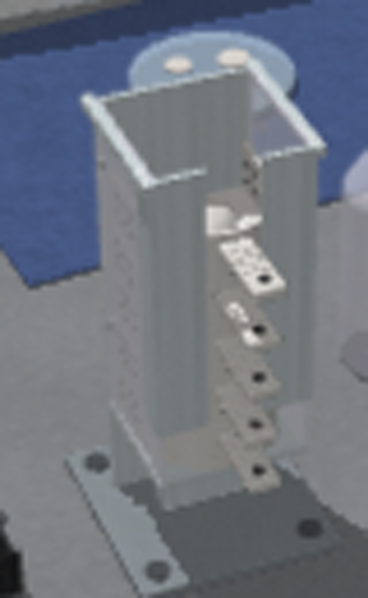

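View pics/b_stray.png

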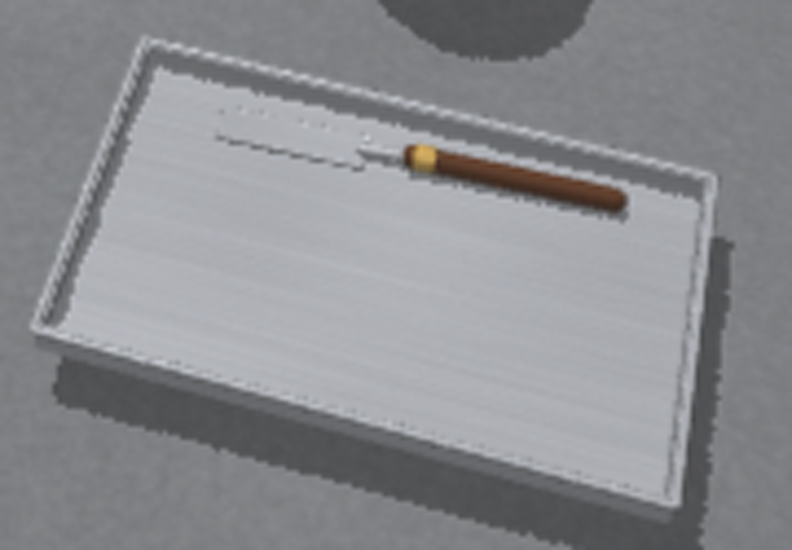

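```bash
python3 - <<'E'
from h import *
f=viewer.grab_frame("top"); g=viewer.grab_frame("side")
T=lambda x,y:((x+.5)/4-.5+350,(y+.5)/4-.5+115)
S=lambda x,y:((x+.5)/4.4-.5+310,(y+.5)/4.4-.5+255)
a=[T(*p) for p in [(322,30),(541,206),(265,538),(48,357)]]
# same order in side: top-right(spatula handle side)...
b=[S(*p) for p in [(717,177),(675,507),(33,330),(143,40)]]
A=np.array([onz(f,*p,.0385) for p in a]);B=np.array([onz(g,*p,.0385) for p in b])
for X in (A,B): 
    print(X.round(4)); print("c",X.mean(0)); 
    ax=(X[0]+X[3]-X[1]-X[2])/2; ay=(X[0]-X[3]+X[1]-X[2])/2; print("xax ang",np.degrees(np.arctan2(ax[1],ax[0])),np.linalg.norm(ax),"long",np.degrees(np.arctan2(ay[1],ay[0])),np.linalg.norm(ay))
D=lambda x,y:((x+.5)/8-.5+220,(y+.5)/8-.5+160)
X=np.array([onz(f,*D(*p),.262) for p in [(98,108),(433,108),(432,470),(97,470)]]);print(X.round(4),X.mean(0))
e=X[0]+X[3]-X[1]-X[2];print("disp x ang",np.degrees(np.arctan2(e[1],e[0])))
E_=lambda x,y:((x+.5)/4.6-.5+260,(y+.5)/4.6-.5+95)
X=np.array([onz(g,*E_(*p),.262) for p in [(88,97),(150,186),(322,150),(252,70)]]);print(X.round(4),X.mean(0))
# hole centres lowest..top, handle top at z=.07+.026+.030k
for k,p in enumerate([(258,470),(256,425),(259,377),(259,330),(264,278)]): print(k,onz(g,*E_(*p),.096+.03*k).round(4))
for p in [(247,491),(280,484)]: print("tipbot",onz(g,*E_(*p),.088).round(4))
print("top hole",onz(f,*D(568,291),.216).round(4))
for p in [(598,258),(605,340)]: print("tip top5",onz(f,*D(*p),.216).round(4))
for p in [(560,175),(562,528),(182,528)]: print("foot",onz(f,*D(*p),.008).round(4))
E
```

```text
[[ 0.7764 -0.2618  0.0385]
 [ 0.661  -0.4026  0.0385]
 [ 0.4432 -0.2239  0.0385]
 [ 0.5583 -0.0835  0.0385]]
c [ 0.60973083 -0.24296423  0.0385    ]
xax ang 50.666408032161904 0.18182996718154804 long -39.324434959973985 0.2816704354234146
[[ 0.7777 -0.2613  0.0385]
 [ 0.6618 -0.4014  0.0385]
 [ 0.4444 -0.2249  0.0385]
 [ 0.5579 -0.0842  0.0385]]
c [ 0.61042748 -0.24293814  0.0385    ]
xax ang 50.74387627648721 0.1812984386382715 long -38.967240284623635 0.2811389689328673
[[0.6068 0.2075 0.262 ]
 [0.6077 0.118  0.262 ]
 [0.5118 0.1161 0.262 ]
 [0.5105 0.2049 0.262 ]] [0.5592074  0.16161249 0.262     ]
disp x ang 90.7181709152045
[[0.5142 0.2037 0.262 ]
 [0.5171 0.1169 0.262 ]
 [0.6054 0.1172 0.262 ]
 [0.6003 0.1992 0.262 ]] [0.55926606 0.15922919 0.262     ]
0 [0.5608 0.0866 0.096 ]
1 [0.5598 0.087  0.126 ]
2 [0.5616 0.0876 0.156 ]
3 [0.5612 0.0869 0.186 ]
4 [0.5641 0.0878 0.216 ]
tipbot [0.5529 0.0817 0.088 ]
tipbot [0.5708 0.0808 0.088 ]
top hole [0.5631 0.0856 0.216 ]
tip top5 [0.5723 0.0774 0.216 ]
tip top5 [0.5496 0.0751 0.216 ]
foot [0.6184 0.1094 0.008 ]
foot [0.4993 0.1063 0.008 ]
foot [0.4974 0.2346 0.008 ]
```

Candidates in the top view: the white stack in the tall dispenser (285,198) fits the description. The black trays at (263,258) and (330,283), and the small stand with a white thing at (85,237), are look-alikes. In the crop, five white handles stick out of the column towards world -y, with the lowest one's hole at crop (258,470). The spatula lies by the upper-left long rim, so the free rim is the lower-right one.

```bash
cat >> h.py <<'E'
def Rt(a,s):
    a,s=np.radians(a),np.radians(s); h=np.array([np.cos(a),np.sin(a),0]);Z=np.array([0,0,1.])
    z=h*np.cos(s)-Z*np.sin(s); x=h*np.sin(s)+Z*np.cos(s); return np.column_stack([x,np.cross(z,x),z])
def plan(p,a,s,grasp=True):
    st=status.read_state(); R0=R.from_quat(st["orientation"]).as_matrix(); R1=Rt(a,s)
    p=np.array(p,float)+(R1[:,2]*.019 if grasp else 0)
    rv=np.degrees(R.from_matrix(R0.T@R1).as_rotvec()); d=R0.T@(p-st["eef_pos"])*1e3
    print("rows:",rv.round(1),d.round(1))
def where():
    st=status.read_state(); M=R.from_quat(st["orientation"]).as_matrix(); g=st["eef_pos"]-M[:,2]*.019
    print("t",round(st["time"],2),"grasp",g.round(4),"az",np.degrees(np.arctan2(M[1,2],M[0,2])).round(1),"slant",np.degrees(np.arcsin(-M[2,2])).round(1),"roll y.z",M[2,1].round(3),"j",st["joints"].round(2),"F",st["wrist_force"].round(1),"w",round(st["width"]*1e3,1))
E
python3 - <<'E'
from h import *
where(); plan([.40,-.06,.27],91,50)
E
```

```text
t 0.35 grasp [0.2362 0.4688 0.2456] az -123.1 slant 90.0 roll y.z -0.0 j [ 0.96  0.34  1.52 -0.    1.28 -0.15] F [ 0.2 -0.4  0.8] w 91.6
rows: [-21.7  35.9  59.6] [-378.5 -387.7  -28.8]
```

```bash
python3 -m creep '-21.7 35.9 59.6 -378 -388 -29 60; -21.7 35.9 59.6 -378 -388 -29 60; -21.7 35.9 59.6 -378 -388 -29 60; -21.7 35.9 59.6 -378 -388 -29 60; -21.7 35.9 59.6 -378 -388 -29 60; -21.7 35.9 59.6 -378 -388 -29 60; -21.7 35.9 59.6 -378 -388 -29 60; -21.7 35.9 59.6 -378 -388 -29 60' 30
python3 - <<'E'
from h import *
where(); plan([.561,-.02,.14],91,25)
E
```

```text
time: 1.35
eef_pos: [0.3798, 0.0116, 0.252]
orientation: [0.66, 0.668, 0.241, -0.244]
wrist_force: [0.5, 0.7, -0.2]
width: 0.0603
t 1.35 grasp [ 0.38   -0.0006  0.2665] az 90.7 slant 49.9 roll y.z -0.001 j [-0.65  0.22  1.85  0.53  1.55 -0.8 ] F [ 0.5  0.7 -0.2] w 60.3
rows: [ 0.2 24.9 -0.2] [-89.9 180.8  81. ]
```

```bash
python3 -m creep '0 25 0 -90 181 81 45; 0 25 0 -90 181 81 45; 0 25 0 -90 181 81 45; 0 25 0 -90 181 81 45; 0 25 0 -90 181 81 45; 0 25 0 -90 181 81 45'
python3 - <<'E'
from h import *
where()
g=viewer.grab_frame("side");cv2.imwrite("pics/c_side.png",g["pixels"]);crop(g,230,90,160,120,5,"c_sc")
w=viewer.grab_frame("wrist");cv2.imwrite("pics/c_w.png",w["pixels"])
E
```

```text
time: 2.1
eef_pos: [0.5605, 0.0009, 0.133]
orientation: [0.591, 0.602, 0.377, -0.383]
wrist_force: [-0.5, -0.2, 0.1]
width: 0.0448
t 2.1 grasp [ 0.5608 -0.0163  0.141 ] az 91.0 slant 25.0 roll y.z 0.001 j [-0.59  0.85  1.46  0.84  1.67 -0.92] F [-0.5 -0.2  0.1] w 44.8
```

View pics/c_sc.png

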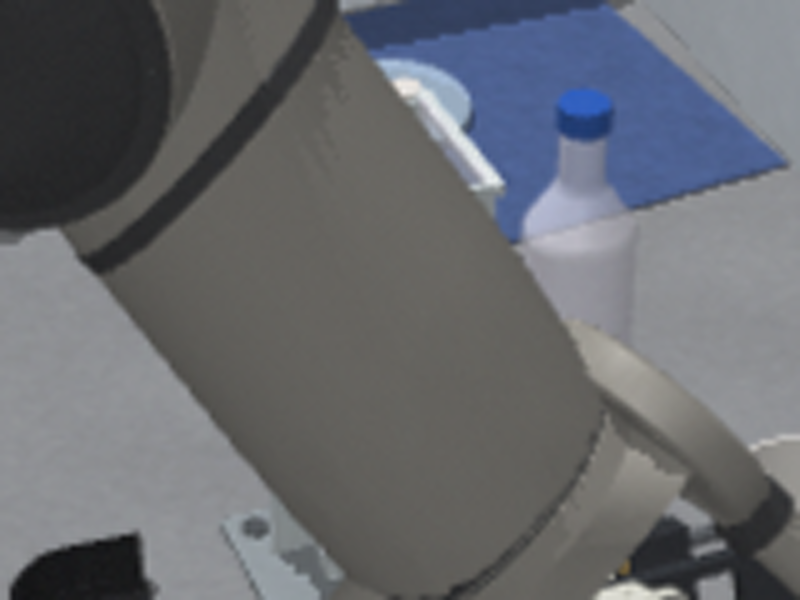

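View pics/c_w.png

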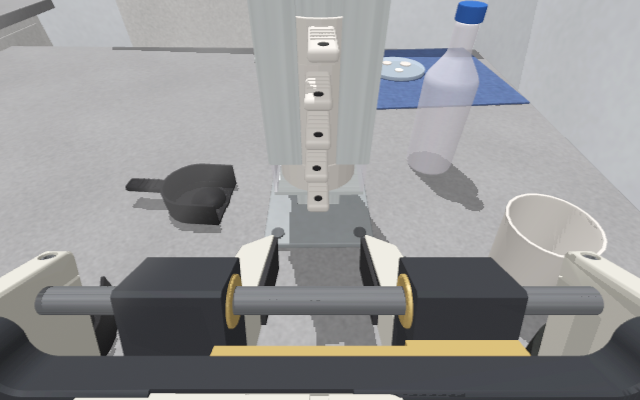

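```bash
python3 - <<'E'
from h import *
w=viewer.grab_frame("wrist"); crop(w,255,130,140,120,5.5,"d_w")
for k,p in enumerate([(318,198),(317,168),(318,134),(318,94),(323,44)]): print(k,onz(w,*p,.096+.03*k).round(4))
print("tip proj",proj(w,[.561,.0775,.096]),proj(w,[.561,.0775,.088]))
plan([.561,.088,.094],91,25)
plan([.561,.05,.105],91,25)
E
```

```text
0 [0.5583 0.0835 0.096 ]
1 [0.5575 0.0849 0.126 ]
2 [0.5583 0.0849 0.156 ]
3 [0.5583 0.0834 0.186 ]
4 [0.5611 0.0828 0.216 ]
tip proj [321.1691679  203.10109778] [321.10307175 210.0466241 ]
rows: [0.1 0.1 0.1] [  1.1   1.6 115. ]
rows: [0.1 0.1 0.1] [-5.   1.  75.9]
```

View pics/d_w.png

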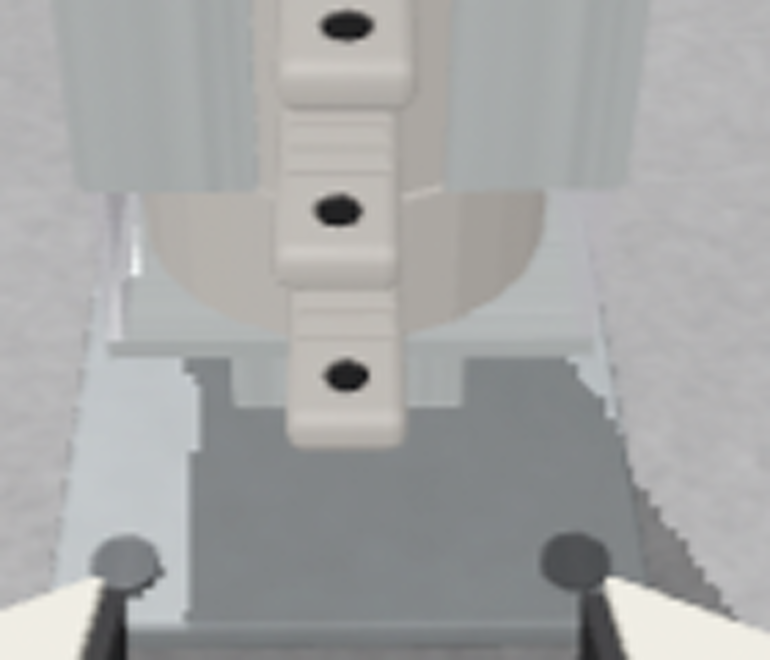

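```bash
python3 -m creep '0 0 0 1 0 40 45; 0 0 0 1 0 70 45; 0 0 0 1 0 90 45; 0 0 0 1 0 105 45; 0 0 0 1 0 114 45; 0 0 0 1 0 114 45'
python3 - <<'E'
from h import *
where()
w=viewer.grab_frame("wrist"); crop(w,220,100,200,160,4,"e_w")
E
```

```text
time: 3.0
eef_pos: [0.5593, 0.1046, 0.0849]
orientation: [0.591, 0.602, 0.377, -0.383]
wrist_force: [-0.2, 0.1, 0.3]
width: 0.045
t 3.0 grasp [0.5596 0.0874 0.0929] az 91.0 slant 25.0 roll y.z 0.0 j [-0.44  0.88  1.59  0.95  1.49 -0.98] F [-0.2  0.1  0.3] w 45.0
```

View pics/e_w.png

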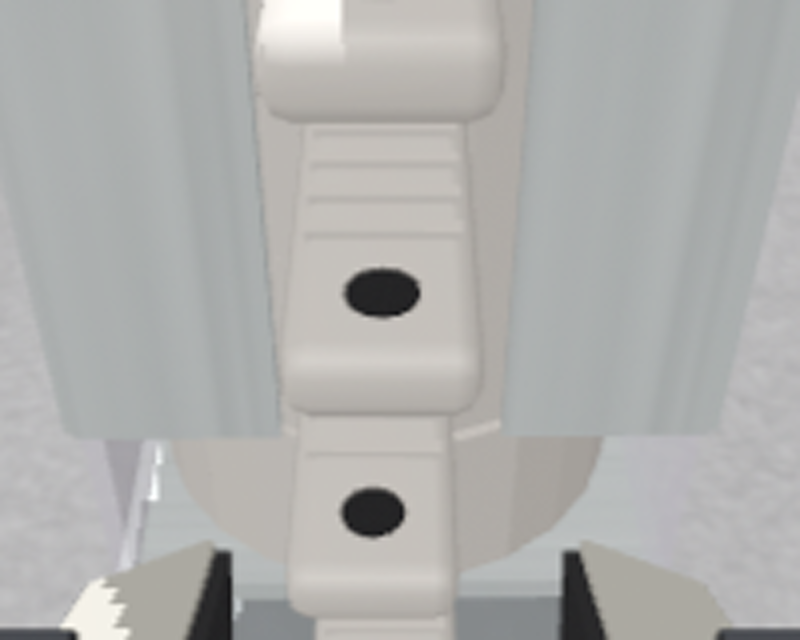

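```bash
python3 -m creep '0 0 0 0 -1.5 0 10; 0 0 0 0 -1.5 0 10; 0 0 0 0 -1.5 0 10; 0 0 0 0 -1.5 0 10; 0 0 0 0 -1.5 0 10; 0 0 0 0 -1.5 0 10' 35
python3 - <<'E'
from h import *
where(); M=Rt(91,25)
print((M.T@np.array([.0175,-1,0])*10).round(2))
E
```

```text
time: 3.8
eef_pos: [0.558, 0.1043, 0.0849]
orientation: [0.591, 0.602, 0.377, -0.383]
wrist_force: [-0.2, -0.8, 1.3]
width: 0.0174
t 3.8 grasp [0.5583 0.0871 0.093 ] az 91.0 slant 25.0 roll y.z 0.001 j [-0.45  0.88  1.6   0.95  1.49 -0.98] F [-0.2 -0.8  1.3] w 17.4
[-4.23  0.   -9.06]
```

```bash
python3 -m creep '0 0 0 -4.2 0 -9.1 10; 0 0 0 -8.5 0 -18.1 10; 0 0 0 -14.8 0 -31.7 10; 0 0 0 -21.1 0 -45.3 10; 0 0 0 -27.5 0 -58.9 10; 0 0 0 -33.8 0 -72.5 10; 0 0 0 -38 0 -81.6 10; 0 0 0 -38 0 -81.6 10'
python3 - <<'E'
from h import *
where()
w=viewer.grab_frame("wrist"); cv2.imwrite("pics/f_w.png",w["pixels"])
E
```

```text
time: 4.8
eef_pos: [0.5597, 0.0135, 0.0848]
orientation: [0.591, 0.601, 0.377, -0.383]
wrist_force: [0.3, -0.3, -0.7]
width: 0.0172
t 4.8 grasp [ 0.5599 -0.0037  0.0928] az 90.9 slant 25.0 roll y.z 0.001 j [-0.58  0.92  1.49  0.85  1.6  -0.98] F [ 0.3 -0.3 -0.7] w 17.2
```

View pics/f_w.png

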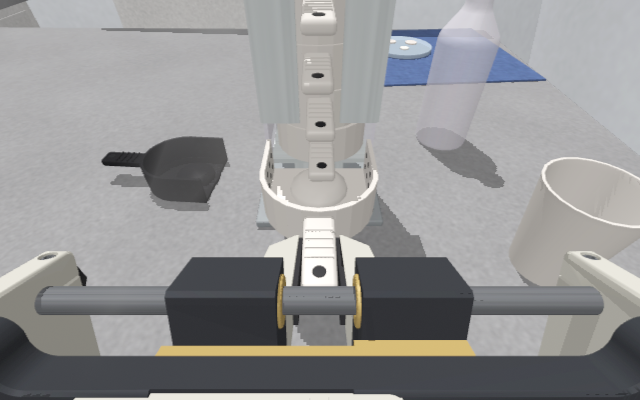

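Tray 1 is out about 90 mm. The stack has dropped, and tray 2's handle (321,165) sits above tray 1's bowl. I'll keep drawing level.

```bash
python3 -m creep '0 0 0 -4.2 0 -9.1 10; 0 0 0 -8.5 0 -18.1 10; 0 0 0 -12.7 0 -27.2 10; 0 0 0 -17 0 -36.2 10; 0 0 0 -21.1 0 -45.3 10; 0 0 0 -25.4 0 -54.4 10; 0 0 0 -25.4 0 -54.4 10'
python3 - <<'E'
from h import *
where()
w=viewer.grab_frame("wrist"); cv2.imwrite("pics/g_w.png",w["pixels"])
E
```

```text
time: 5.72
eef_pos: [0.5606, -0.0465, 0.0849]
orientation: [0.591, 0.601, 0.377, -0.383]
wrist_force: [0.4, 0.0, 0.1]
width: 0.0177
t 5.72 grasp [ 0.5609 -0.0637  0.0929] az 90.9 slant 25.0 roll y.z 0.001 j [-0.65  0.95  1.39  0.8   1.68 -0.97] F [0.4 0.  0.1] w 17.7
```

View pics/g_w.png

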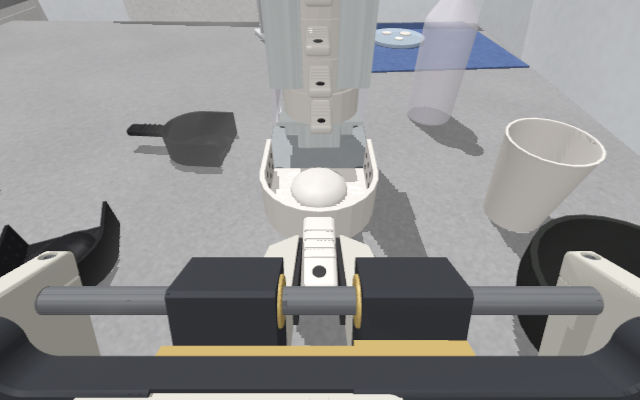

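```bash
cat >> h.py <<'E'
def setp(lx,ly,ang=50.8,c=(.610,-.243)):
    a=np.radians(ang); return np.array([c[0]+lx*np.cos(a)-ly*np.sin(a), c[1]+lx*np.sin(a)+ly*np.cos(a)])
E
python3 - <<'E'
from h import *
top=viewer.grab_frame("top"); 
print("cup",onz(top,303,127,.085),"bowl",onz(top,351,131,.065))
p=setp(-.118,-.062);print(p)
plan([.5609,-.07,.175],90.9,25)
plan([p[0],p[1],.13],50.8,25)
E
```

```text
cup [0.74981225 0.07008809 0.085     ] bowl [ 0.74499822 -0.05293183  0.065     ]
[ 0.5834671  -0.37362927]
rows: [-0.1 -0.   0.1] [ 71.3   0.1 -41.3]
rows: [-36.4  -0.   17. ] [ -99.7   28.5 -301.4]
```

```bash
python3 -m creep '0 0 0 24 0 -14 10; 0 0 0 48 0 -28 10; 0 0 0 71 0 -41 10; -6 0 2.8 42 5 -85 10; -12 0 5.6 14 10 -128 10; -18 0 8.5 -14 14 -171 10; -24 0 11.3 -42 19 -214 10; -30 0 14 -71 24 -258 10'
python3 - <<'E'
from h import *
where();p=setp(-.118,-.062);plan([p[0],p[1],.10],50.8,25)
E
```

```text
time: 6.82
eef_pos: [0.5891, -0.3106, 0.13]
orientation: [0.739, 0.407, 0.471, -0.259]
wrist_force: [0.1, -0.5, -0.9]
width: 0.0177
t 6.83 grasp [ 0.5799 -0.3251  0.138 ] az 57.7 slant 25.0 roll y.z 0.0 j [-1.01  0.95  1.22  0.96  1.66 -0.73] F [ 0.1 -0.5 -0.9] w 17.7
rows: [-6.2 -0.   2.9] [-51.1  31.  -19.5]
```

```bash
python3 -m creep '-3 0 1.4 -17 10 -6 10; -6.2 0 2.9 -34 21 -13 10; -6.2 0 2.9 -51 31 -19.5 10; -6.2 0 2.9 -51 31 -19.5 10; -6.2 0 2.9 -51 31 -19.5 10'
python3 - <<'E'
from h import *
where();p=setp(-.118,-.062);plan([p[0],p[1],.10],50.8,25)
for n in ("wrist","side","top"):
    w=viewer.grab_frame(n); cv2.imwrite(f"pics/i_{n}.png",w["pixels"])
E
```

```text
time: 7.45
eef_pos: [0.5946, -0.358, 0.0923]
orientation: [0.761, 0.364, 0.485, -0.232]
wrist_force: [0.3, -0.7, -0.5]
width: 0.017
t 7.45 grasp [ 0.5838 -0.3714  0.1003] az 51.1 slant 25.0 roll y.z 0.0 j [-1.06  1.02  1.18  1.    1.59 -0.72] F [ 0.3 -0.7 -0.5] w 17.0
rows: [-0.3 -0.   0.1] [-1.1  1.2 -1.7]
```

View pics/i_wrist.png

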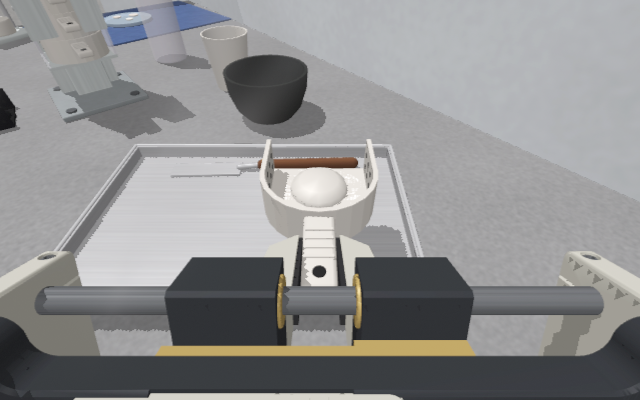

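View pics/i_side.png

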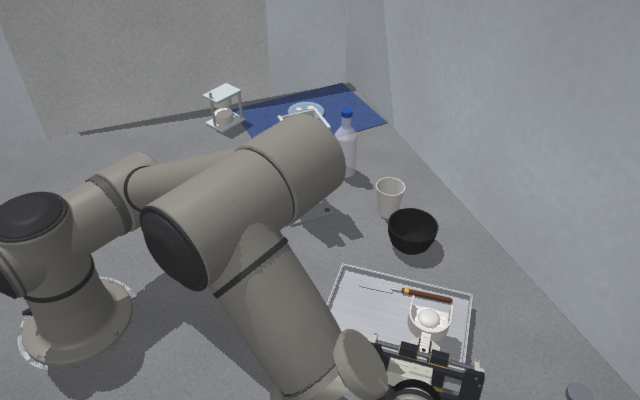

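View pics/i_top.png

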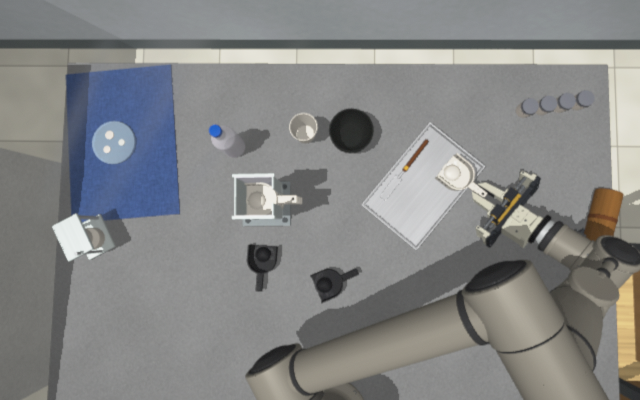

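```bash
python3 -m creep '0 0 0 -18 0 8.5 10; 0 0 0 -32 0 15 10; 0 0 0 -40 0 18.7 10; 0 0 0 -44 0 20.5 10; 0 0 0 -46 0 21.5 10; 0 0 0 -46 0 21.5 10'
python3 - <<'E'
from h import *
where();p=setp(-.118,-.062);plan([p[0],p[1],.048],50.8,25)
w=viewer.grab_frame("side"); crop(w,320,255,180,130,4.4,"j_s")
w=viewer.grab_frame("wrist"); crop(w,200,130,240,160,3.3,"j_w")
E
```

```text
time: 8.35
eef_pos: [0.5946, -0.3587, 0.0411]
orientation: [0.761, 0.364, 0.485, -0.231]
wrist_force: [-0.2, 0.1, -0.8]
width: 0.0177
t 8.35 grasp [ 0.5838 -0.3721  0.0492] az 51.0 slant 25.0 roll y.z 0.001 j [-1.06  1.09  1.18  1.    1.56 -0.78] F [-0.2  0.1 -0.8] w 17.7
rows: [-0.2  0.   0.1] [-1.6  0.8 -0.7]
```

View pics/j_s.png

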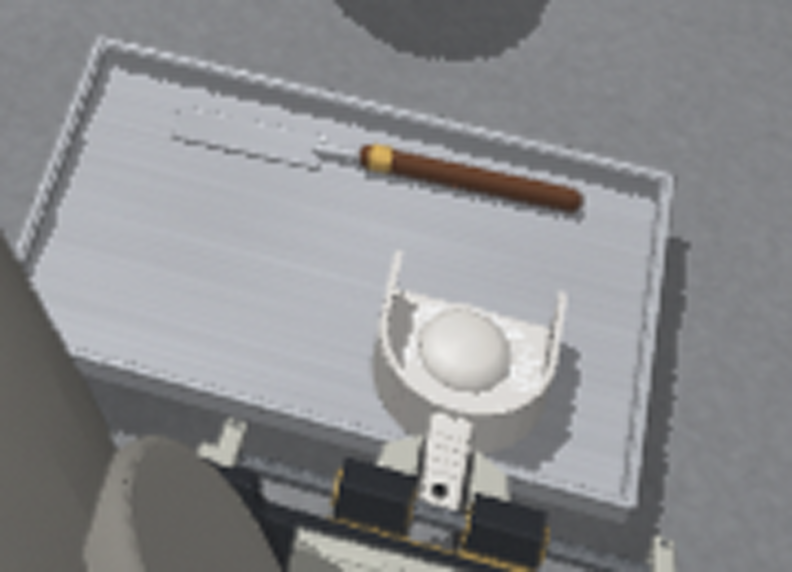

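View pics/j_w.png

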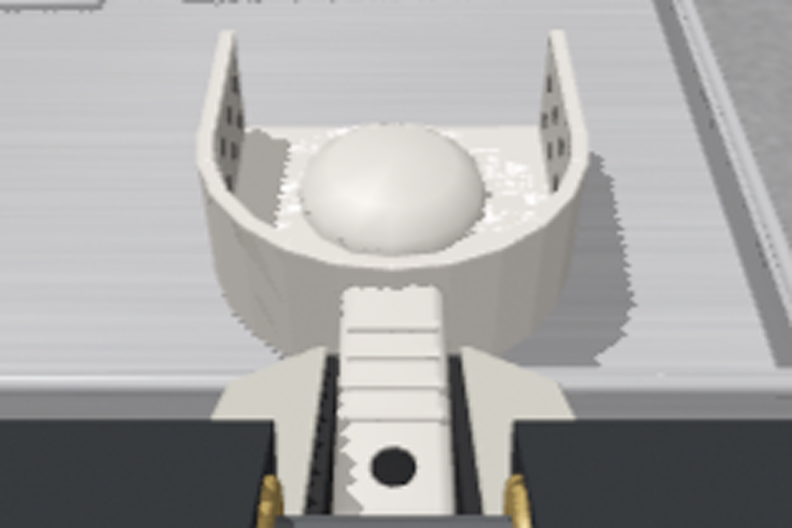

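```bash
python3 -m creep '0 0 0 -0.7 0 0.3 10; 0 0 0 -0.7 0 0.3 10'
python3 - <<'E'
from h import *
where()
w=viewer.grab_frame("side")
S=lambda x,y:((x+.5)/4.4-.5+320,(y+.5)/4.4-.5+255)
a=np.radians(50.8);M=np.array([[np.cos(a),np.sin(a)],[-np.sin(a),np.cos(a)]])
for p in [(398,252),(564,293)]:
    q=onz(w,*S(*p),.0555); print((M@(q[:2]-[.610,-.243])).round(4))
E
```

```text
time: 8.7
eef_pos: [0.5945, -0.3587, 0.0403]
orientation: [0.761, 0.364, 0.485, -0.231]
wrist_force: [0.3, -0.3, -0.5]
width: 0.0175
t 8.7 grasp [ 0.5837 -0.3721  0.0483] az 51.0 slant 25.0 roll y.z 0.0 j [-1.06  1.09  1.18  1.    1.56 -0.78] F [ 0.3 -0.3 -0.5] w 17.5
[-0.0053 -0.0255]
[-0.0044 -0.0993]
```

```bash
python3 -m creep '0 0 0 0 0 0 40; 0 0 0 0 0 0 40; 0 0 0 0 0 0 40; 0 0 0 0 0 0 40; 0 0 0 0 0 0 40; 0 0 0 0 0 0 40'
python3 - <<'E'
from h import *
where()
w=viewer.grab_frame("side"); crop(w,320,255,180,130,4.4,"k_s")
w=viewer.grab_frame("wrist"); crop(w,200,130,240,160,3.3,"k_w")
E
```

```text
time: 9.5
eef_pos: [0.5945, -0.3587, 0.0402]
orientation: [0.761, 0.363, 0.485, -0.231]
wrist_force: [0.3, 0.9, -0.3]
width: 0.0399
t 9.5 grasp [ 0.5837 -0.3721  0.0482] az 51.0 slant 25.0 roll y.z 0.0 j [-1.06  1.1   1.18  1.    1.56 -0.78] F [ 0.3  0.9 -0.3] w 39.9
```

View pics/k_s.png

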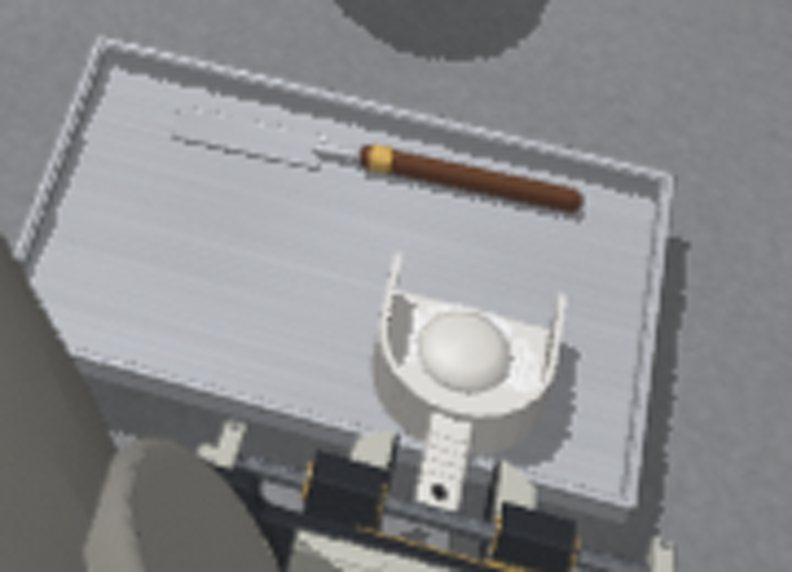

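View pics/k_w.png

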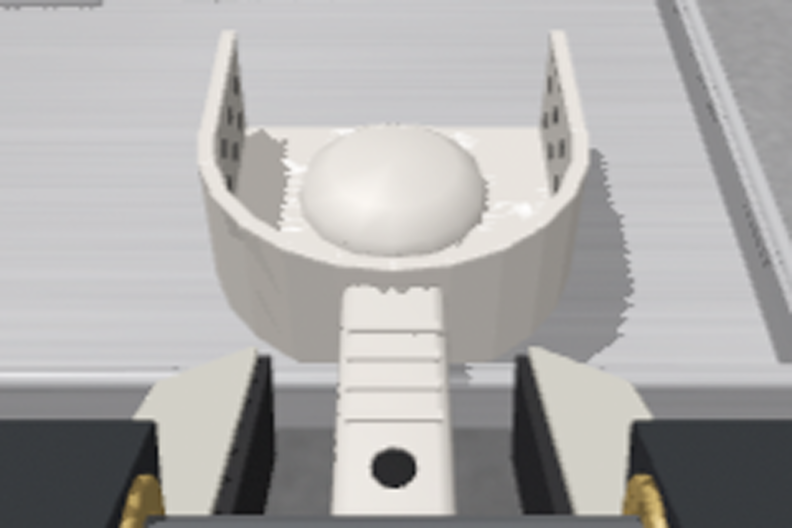

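Tray 1 is released and flat, with its handle over the rim. Next I retreat and return to the dispenser.

```bash
python3 -m creep '0 0 0 0 0 -20 40; 0 0 0 0 0 -45 40; 0 0 0 0 0 -75 45; 0 0 0 45 0 -96 45; 0 0 0 90 0 -117 45; 0 0 0 90 0 -117 45'
python3 - <<'E'
from h import *
where(); plan([.5595,-.018,.142],91,25)
w=viewer.grab_frame("side"); crop(w,320,255,180,130,4.4,"l_s")
E
```

```text
time: 10.35
eef_pos: [0.5513, -0.4145, 0.1768]
orientation: [0.761, 0.366, 0.485, -0.227]
wrist_force: [-0.3, 0.3, 0.3]
width: 0.0448
t 10.35 grasp [ 0.5404 -0.4278  0.1849] az 50.7 slant 25.2 roll y.z 0.01 j [-1.15  0.95  1.07  0.97  1.75 -0.62] F [-0.3  0.3  0.3] w 44.8
rows: [ 36.5   0.4 -16.5] [ 102.5 -254.8  312.5]
```

View pics/l_s.png

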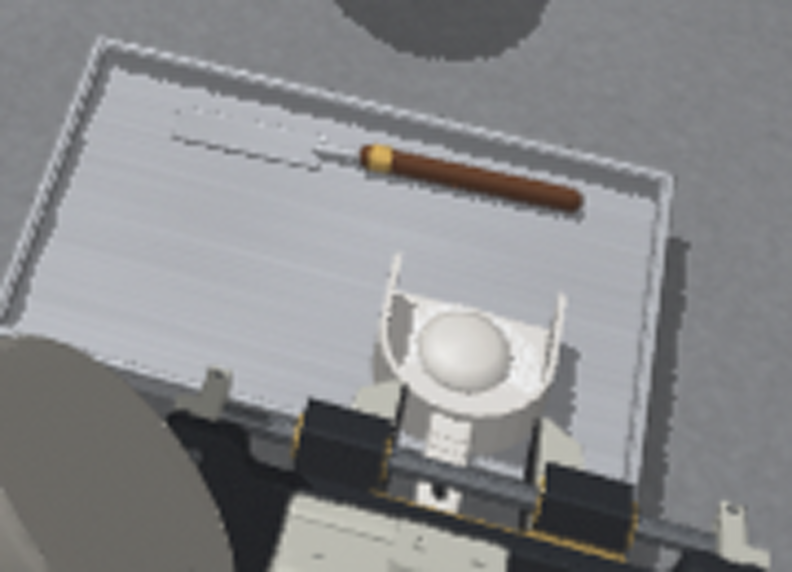

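```bash
python3 -m creep '9 0 -4 26 -64 78 45; 18 0 -8 51 -127 156 45; 27 0 -12 77 -191 234 45; 36.5 0.4 -16.5 90 -223 273 45; 36.5 0.4 -16.5 102 -255 312 45; 36.5 0.4 -16.5 102 -255 312 45; 36.5 0.4 -16.5 102 -255 312 45; 36.5 0.4 -16.5 102 -255 312 45'
python3 - <<'E'
from h import *
where(); plan([.5585,.0871,.093],91,25)
w=viewer.grab_frame("wrist"); cv2.imwrite("pics/m_w.png",w["pixels"])
E
```

```text
time: 11.4
eef_pos: [0.557, 0.0046, 0.131]
orientation: [0.589, 0.599, 0.376, -0.39]
wrist_force: [-0.7, -0.1, 0.8]
width: 0.0449
t 11.4 grasp [ 0.5575 -0.0127  0.1389] az 91.5 slant 24.4 roll y.z -0.008 j [-0.59  0.85  1.47  0.85  1.67 -0.92] F [-0.7 -0.1  0.8] w 44.9
rows: [-0.5 -0.6 -0.3] [ -0.8   3.8 109.8]
```

View pics/m_w.png

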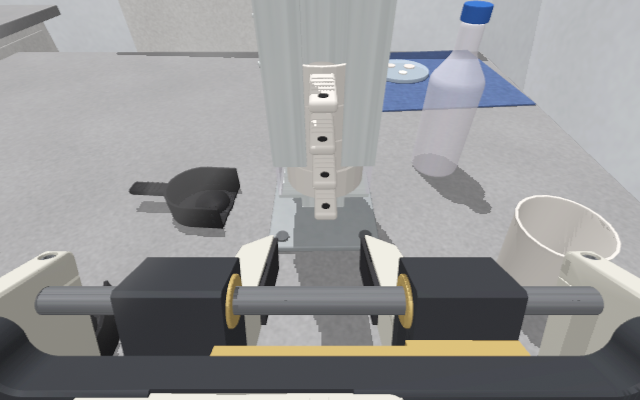

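```bash
python3 -m creep '-0.5 -0.6 -0.3 0 3 0 45; -0.5 -0.6 -0.3 0 3 0 45'
python3 - <<'E'
from h import *
where(); plan([.5585,.0871,.093],91,25)
w=viewer.grab_frame("wrist"); crop(w,255,130,140,120,5.5,"n_w")
c=w["pixels"][195:215,300:345].max(2)<60; ys,xs=np.nonzero(c); u,v=xs.mean()+300,ys.mean()+195; print(u,v,onz(w,u,v,.096))
E
```

```text
time: 11.7
eef_pos: [0.5617, 0.0007, 0.1317]
orientation: [0.593, 0.601, 0.378, -0.38]
wrist_force: [0.5, -0.1, 0.3]
width: 0.045
t 11.7 grasp [ 0.5619 -0.0165  0.1397] az 90.6 slant 25.1 roll y.z 0.004 j [-0.59  0.85  1.46  0.85  1.66 -0.92] F [ 0.5 -0.1  0.3] w 45.0
rows: [0.4 0.1 0.1] [  1.7  -2.5 113.6]
318.0 201.5 [0.56002385 0.07728532 0.096     ]
```

View pics/n_w.png

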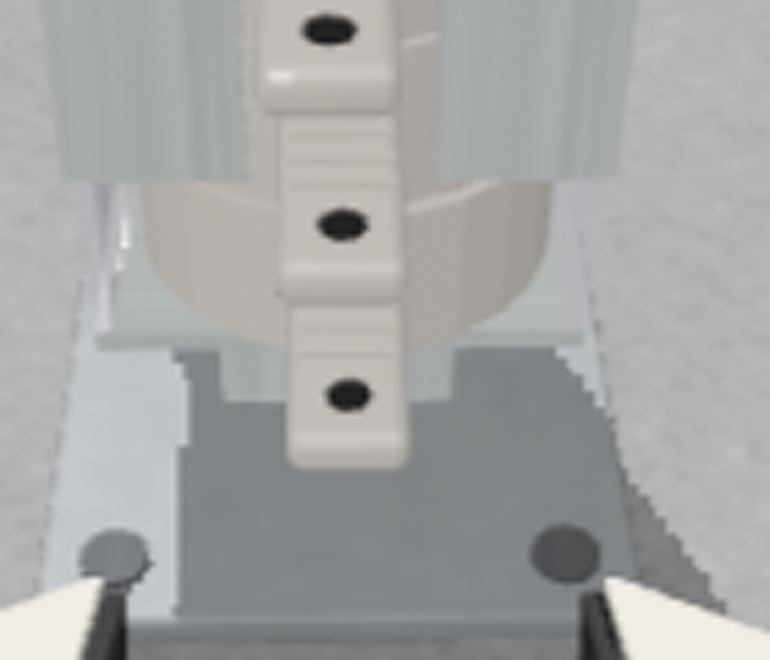

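```bash
python3 -m creep '0.4 0 0 0 -1.5 40 45; 0.4 0 0 0 -1.5 70 45; 0.4 0 0 0 -1.5 90 45; 0.4 0 0 -0.5 -1.5 102 45; 0.4 0 0 -0.5 -1.5 109 45; 0.4 0 0 -0.5 -1.5 109 45'
python3 - <<'E'
from h import *
where()
w=viewer.grab_frame("wrist"); crop(w,220,100,200,160,4,"o_w")
E
```

```text
time: 12.5
eef_pos: [0.5588, 0.1006, 0.0851]
orientation: [0.591, 0.603, 0.376, -0.383]
wrist_force: [0.0, -0.1, -0.2]
width: 0.0449
t 12.5 grasp [0.5591 0.0834 0.0932] az 91.1 slant 25.1 roll y.z 0.001 j [-0.45  0.88  1.59  0.94  1.49 -0.98] F [ 0.  -0.1 -0.2] w 44.9
```

View pics/o_w.png

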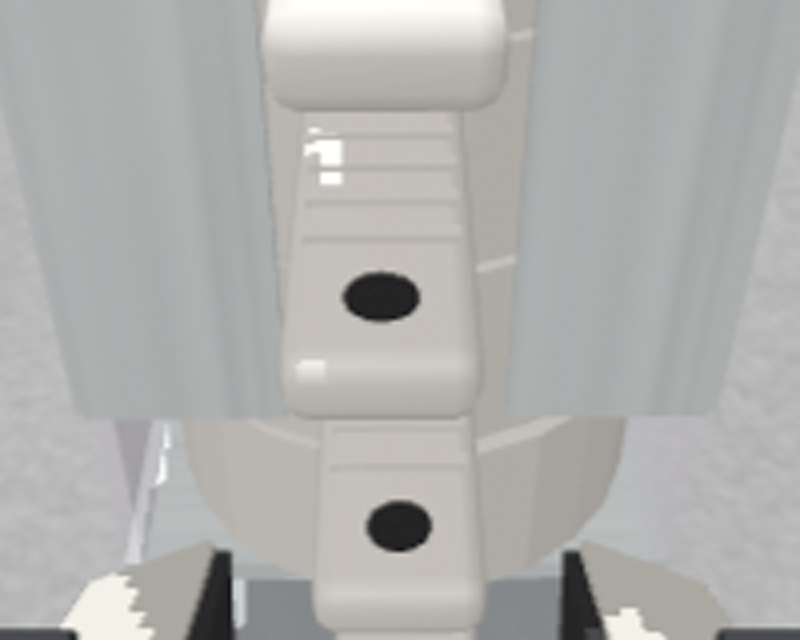

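```bash
python3 -m creep '0 0 0 0 1 0 10; 0 0 0 0 1 0 10; 0 0 0 0 1 0 10; 0 0 0 0 1 0 10; 0 0 0 0 1 0 10; 0 0 0 0 1 0 10' 35
python3 - <<'E'
from h import *
where()
E
python3 -m creep '0 0 0 -4.2 0 -9.1 10; 0 0 0 -8.5 0 -18.1 10; 0 0 0 -14.8 0 -31.7 10; 0 0 0 -21.1 0 -45.3 10; 0 0 0 -27.5 0 -58.9 10; 0 0 0 -33.8 0 -72.5 10; 0 0 0 -38 0 -81.6 10; 0 0 0 -38 0 -81.6 10'
python3 - <<'E'
from h import *
where()
w=viewer.grab_frame("wrist"); cv2.imwrite("pics/p_w.png",w["pixels"])
E
```

```text
time: 13.3
eef_pos: [0.5597, 0.1007, 0.0851]
orientation: [0.591, 0.603, 0.376, -0.383]
wrist_force: [-0.0, -1.1, 0.1]
width: 0.0175
t 13.3 grasp [0.56   0.0835 0.0932] az 91.1 slant 25.1 roll y.z 0.0 j [-0.45  0.88  1.59  0.95  1.49 -0.98] F [-0.  -1.1  0.1] w 17.5
time: 14.3
eef_pos: [0.5616, 0.0099, 0.0852]
orientation: [0.591, 0.602, 0.376, -0.383]
wrist_force: [-0.0, 0.0, -0.6]
width: 0.018
t 14.3 grasp [ 0.5619 -0.0073  0.0932] az 91.1 slant 25.1 roll y.z 0.001 j [-0.58  0.92  1.47  0.85  1.61 -0.97] F [-0.   0.  -0.6] w 18.0
```

View pics/p_w.png

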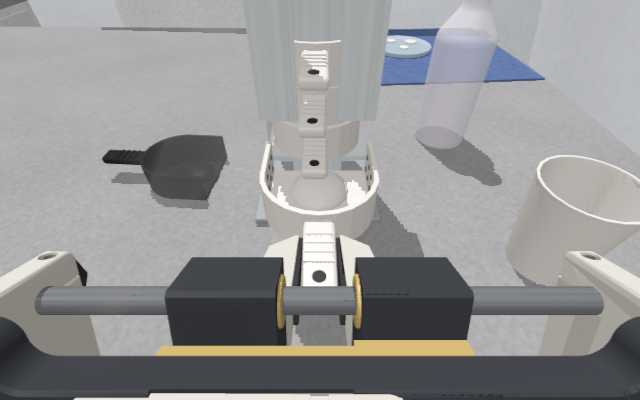

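Again about 90 mm out with the stack dropped. Tray 2's hole is at (319,276), against 271 for tray 1, so this grasp is about 2 mm deeper.

```bash
python3 -m creep '0 0 0 -4.2 0 -9.1 10; 0 0 0 -8.5 0 -18.1 10; 0 0 0 -12.7 0 -27.2 10; 0 0 0 -17 0 -36.2 10; 0 0 0 -21.1 0 -45.3 10; 0 0 0 -25.4 0 -54.4 10; 0 0 0 -25.4 0 -54.4 10'
python3 - <<'E'
from h import *
where()
w=viewer.grab_frame("wrist"); cv2.imwrite("pics/q_w.png",w["pixels"])
p=setp(-.116,.062); print(p); plan([p[0],p[1],.13],50.8,25)
E
```

```text
time: 15.22
eef_pos: [0.5627, -0.0501, 0.0852]
orientation: [0.591, 0.602, 0.376, -0.383]
wrist_force: [0.2, -0.3, -0.1]
width: 0.0179
t 15.22 grasp [ 0.5631 -0.0673  0.0933] az 91.1 slant 25.1 roll y.z 0.001 j [-0.65  0.96  1.37  0.8   1.69 -0.96] F [ 0.2 -0.3 -0.1] w 17.9
[ 0.48863804 -0.29370774]
rows: [-36.5   0.1  17.1] [ -64.   -67.6 -223.5]
```

View pics/q_w.png

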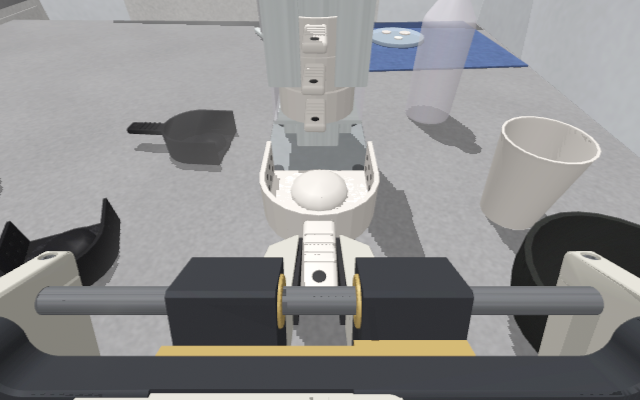

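```bash
python3 -m creep '0 0 0 24 0 -14 10; 0 0 0 48 0 -28 10; 0 0 0 71 0 -41 10; -7 0 3.4 44 -14 -77 10; -14.5 0 6.8 17 -27 -114 10; -22 0 10.2 -10 -41 -150 10; -29 0 13.6 -37 -54 -187 10; -36.5 0.1 17.1 -64 -67.6 -223.5 10'
python3 -m creep '0 0 0 0 0 0 10; 0 0 0 0 0 0 10'
python3 - <<'E'
from h import *
where(); p=setp(-.116,.062); plan([p[0],p[1],.10],50.8,25); plan([p[0],p[1],.055],50.8,25)
w=viewer.grab_frame("wrist"); cv2.imwrite("pics/r_w.png",w["pixels"])
w=viewer.grab_frame("side"); cv2.imwrite("pics/r_s.png",w["pixels"])
E
```

```text
time: 16.27
eef_pos: [0.4992, -0.2818, 0.1224]
orientation: [0.763, 0.36, 0.486, -0.229]
wrist_force: [-0.0, -0.3, -0.1]
width: 0.0179
time: 16.52
eef_pos: [0.4997, -0.2797, 0.1225]
orientation: [0.761, 0.362, 0.485, -0.231]
wrist_force: [0.5, -0.2, -1.0]
width: 0.0176
t 16.52 grasp [ 0.4889 -0.293   0.1306] az 50.9 slant 25.0 roll y.z -0.0 j [-1.14  0.82  1.59  0.95  1.53 -0.92] F [ 0.5 -0.2 -1. ] w 17.6
rows: [-0.1 -0.   0. ] [-28.    0.3  12.3]
rows: [-0.1 -0.   0. ] [-68.8   0.3  31.3]
```

View pics/r_w.png

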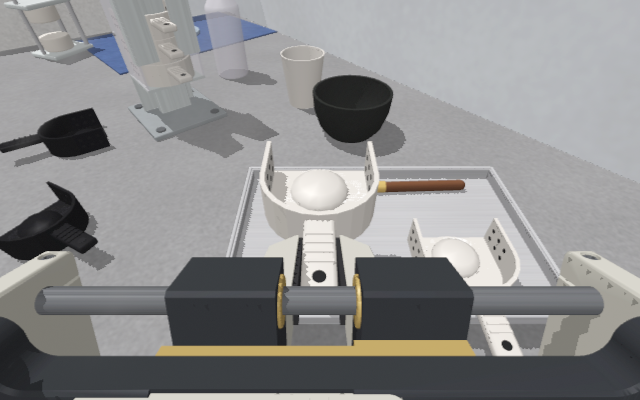

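View pics/r_s.png

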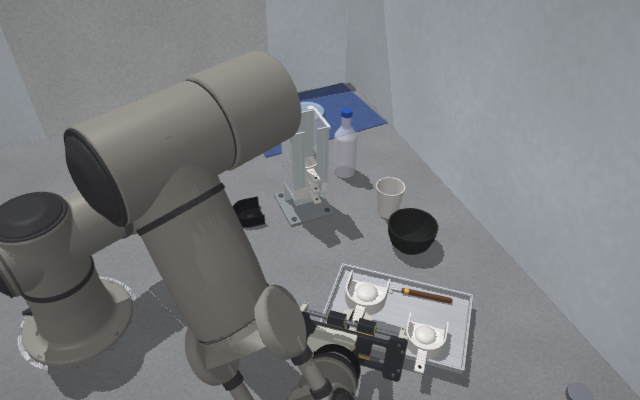

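```bash
python3 -m creep '0 0 0 -10 -7 4.5 10; 0 0 0 -25 -7 11.5 10; 0 0 0 -40 -7 18.2 10; 0 0 0 -54 -7 24.6 10; 0 0 0 -63 -7 28.7 10; 0 0 0 -69 -7 31.5 10; 0 0 0 -69 -7 31.5 10'
python3 - <<'E'
from h import *
where(); p=setp(-.116,.070); plan([p[0],p[1],.0482],50.8,25)
w=viewer.grab_frame("wrist"); cv2.imwrite("pics/s_w.png",w["pixels"])
w=viewer.grab_frame("side"); crop(w,320,255,160,130,4.4,"s_s")
E
```

```text
time: 17.5
eef_pos: [0.4937, -0.2761, 0.0459]
orientation: [0.762, 0.362, 0.485, -0.231]
wrist_force: [1.0, -0.9, -0.9]
width: 0.0177
t 17.5 grasp [ 0.4828 -0.2895  0.0539] az 50.9 slant 25.0 roll y.z -0.001 j [-1.14  0.94  1.6   0.96  1.45 -1.04] F [ 1.  -0.9 -0.9] w 17.7
rows: [-0.1 -0.  -0. ] [-5.  -0.8  2.8]
```

View pics/s_w.png

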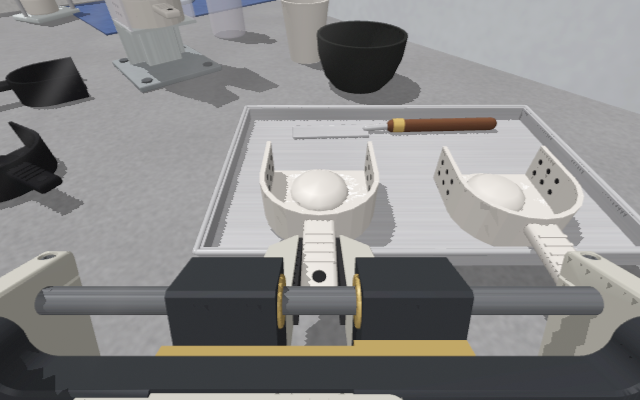

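View pics/s_s.png

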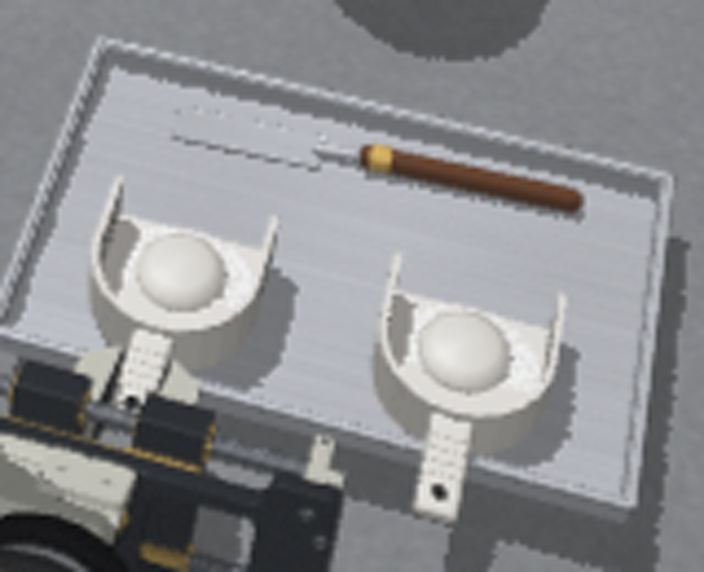

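```bash
python3 -m creep '0 0 0 -2.5 0 1.2 10; 0 0 0 -4 0 1.9 10; 0 0 0 -5 0 2.4 10; 0 0 0 -5 0 2.4 10'
python3 - <<'E'
from h import *
where()
w=viewer.grab_frame("side"); crop(w,320,255,160,130,4.4,"t_s")
E
```

```text
time: 18.1
eef_pos: [0.4937, -0.276, 0.0406]
orientation: [0.762, 0.362, 0.485, -0.231]
wrist_force: [-0.2, -0.3, 0.4]
width: 0.0176
t 18.1 grasp [ 0.4829 -0.2894  0.0486] az 50.9 slant 25.0 roll y.z -0.001 j [-1.14  0.95  1.6   0.96  1.44 -1.05] F [-0.2 -0.3  0.4] w 17.6
```

View pics/t_s.png

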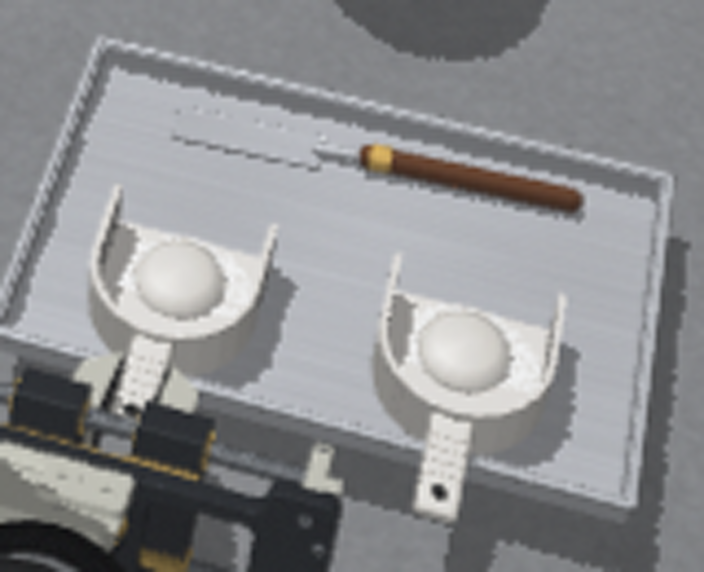

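```bash
python3 - <<'E'
from h import *
w=viewer.grab_frame("side")
S=lambda x,y:((x+.5)/4.4-.5+320,(y+.5)/4.4-.5+255)
a=np.radians(50.8);M=np.array([[np.cos(a),np.sin(a)],[-np.sin(a),np.cos(a)]])
for p in [(118,187),(274,228),(398,252),(564,293)]:
    q=onz(w,*S(*p),.055); print((M@(q[:2]-[.610,-.243])).round(4))
E
python3 -m creep '0 0 0 0 0 0 36; 0 0 0 0 0 0 36; 0 0 0 0 0 0 36; 0 0 0 0 0 0 36; 0 0 0 0 0 0 36; 0 0 0 0 0 0 36'
python3 - <<'E'
from h import *
where()
w=viewer.grab_frame("wrist"); cv2.imwrite("pics/u_w.png",w["pixels"])
E
```

```text
[-0.009   0.1039]
[-0.0093  0.0304]
[-0.0049 -0.0255]
[-0.004  -0.0993]
time: 18.95
eef_pos: [0.4938, -0.2761, 0.0406]
orientation: [0.762, 0.362, 0.485, -0.231]
wrist_force: [0.6, -0.3, -0.2]
width: 0.0359
t 18.95 grasp [ 0.4829 -0.2894  0.0487] az 50.8 slant 25.0 roll y.z -0.001 j [-1.14  0.95  1.6   0.96  1.44 -1.05] F [ 0.6 -0.3 -0.2] w 35.9
```

View pics/u_w.png

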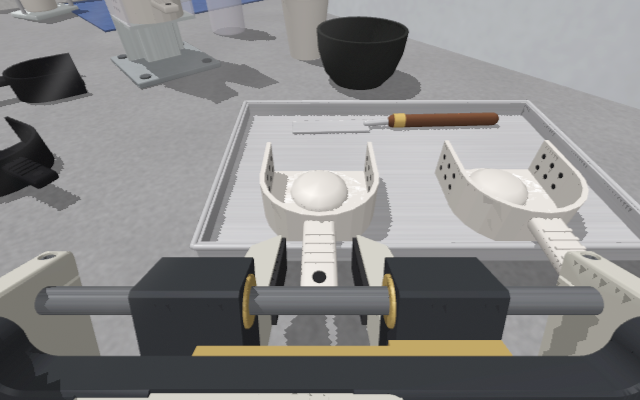

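```bash
python3 -m creep '0 0 0 0 0 -20 36; 0 0 0 0 0 -45 36; 0 0 0 0 0 -75 36; 0 0 0 45 0 -110 36; 0 0 0 90 0 -150 36; 0 0 0 135 0 -190 36; 0 0 0 135 0 -190 36'
python3 - <<'E'
from h import *
where()
w=viewer.grab_frame("top"); cv2.imwrite("pics/v_t.png",w["pixels"]); 
w=viewer.grab_frame("side"); cv2.imwrite("pics/v_s.png",w["pixels"])
w=viewer.grab_frame("wrist"); cv2.imwrite("pics/v_w.png",w["pixels"])
E
```

```text
time: 19.88
eef_pos: [0.4197, -0.3687, 0.2479]
orientation: [0.763, 0.364, 0.485, -0.226]
wrist_force: [-0.4, 0.7, -1.1]
width: 0.0359
t 19.88 grasp [ 0.4088 -0.382   0.256 ] az 50.5 slant 25.3 roll y.z 0.008 j [-1.31  0.7   1.39  0.86  1.82 -0.76] F [-0.4  0.7 -1.1] w 35.9
```

View pics/v_t.png

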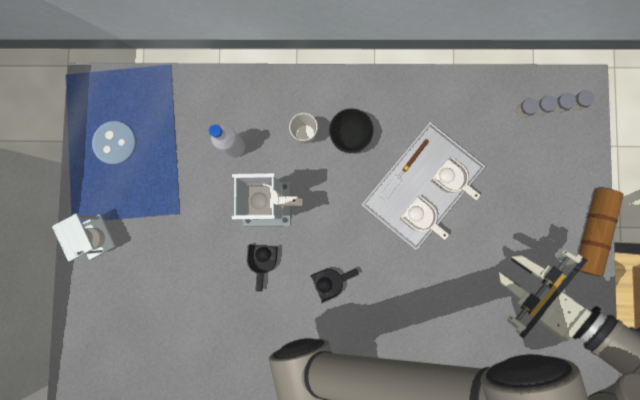

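View pics/v_s.png

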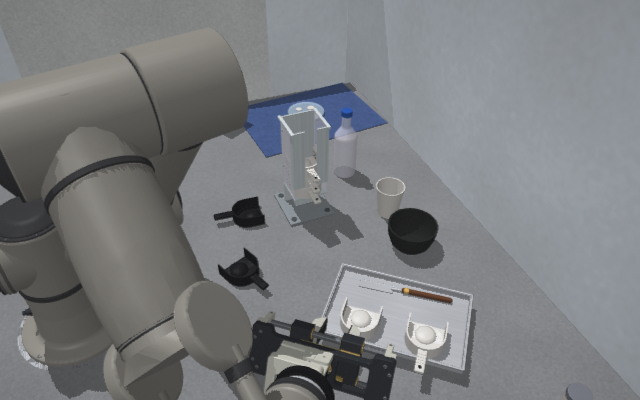

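View pics/v_w.png

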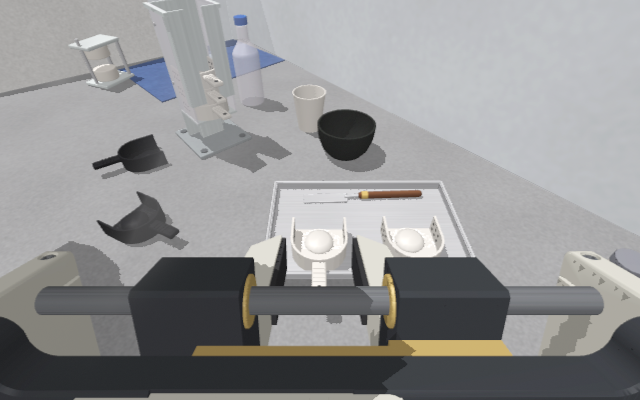

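```bash
python3 - <<'E'
from h import *
w=viewer.grab_frame("top"); crop(w,390,140,100,110,5,"w_t")
w=viewer.grab_frame("side"); crop(w,260,95,80,130,4.6,"w_s")
E
```

```text
(no output)
```

View pics/w_t.png

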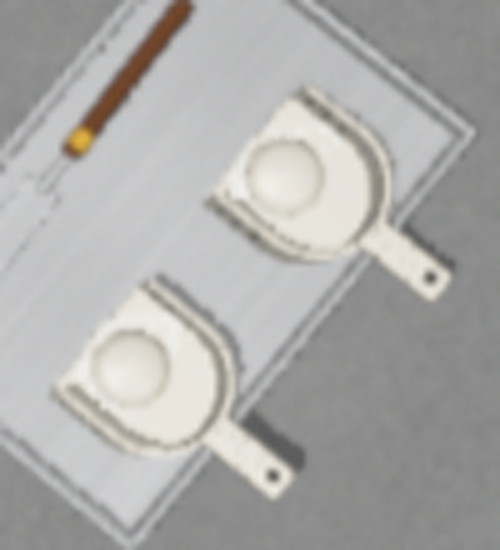

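View pics/w_s.png

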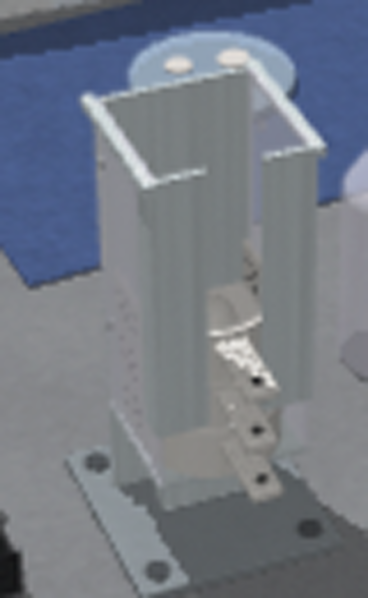

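```bash
python3 - <<'E'
from h import *
g=viewer.grab_frame("side");f=viewer.grab_frame("top")
E_=lambda x,y:((x+.5)/4.6-.5+260,(y+.5)/4.6-.5+95)
for k,(p,q) in enumerate(zip([(261,478),(257,428),(257,380)],[(258,470),(256,425),(259,377)])):
    A=onz(g,*E_(*p),.096+.03*k);B=onz(g,*E_(*q),.096+.03*k);print("disp",k,A.round(4),"vs start",((A-B)*1e3).round(1))
T=lambda x,y:((x+.5)/5-.5+390,(y+.5)/5-.5+140)
a=np.radians(50.8);M=np.array([[np.cos(a),np.sin(a)],[-np.sin(a),np.cos(a)]])
L=lambda p,z:(M@(onz(f,*T(*p),z)[:2]-[.610,-.243])*1e3).round(1)
for n,hole,e1,e2,b1,b2 in [("t1",(431,277),(453,265),(436,298),(302,88),(208,198)),("t2",(273,476),(297,468),(275,498),(152,276),(56,388))]:
    print(n,"hole",L(hole,.051),"tipcorners",L(e1,.049),L(e2,.049),"back",L(b1,.055),L(b2,.055))
E
```

```text
disp 0 [0.5599 0.0801 0.096 ] vs start [-0.8 -6.5 -0. ]
disp 1 [0.5594 0.0845 0.126 ] vs start [-0.4 -2.4  0. ]
disp 2 [0.5598 0.0857 0.156 ] vs start [-1.8 -1.9  0. ]
t1 hole [-118.1  -63. ] tipcorners [-123.2  -75.5] [-127.1  -56.7] back [ -6.  -96.2] [ -5.  -21.1]
t2 hole [-120.4   67.9] tipcorners [-127.5   56.6] [-128.6   75.7] back [-8.4 28.5] [ -7.3 104.4]
```

```bash
python3 - <<'E'
from h import *
from rig import order
where(); print(order.close_job())
E
```

```text
t 20.23 grasp [ 0.4101 -0.3785  0.2502] az 50.9 slant 24.9 roll y.z -0.003 j [-1.31  0.7   1.4   0.86  1.82 -0.76] F [-1.  -0.4  1. ] w 36.0
the job is handed in; nothing more can be done
None
```

I drew tray_1 and then tray_2 level out of the bottom of the dispenser, each about 150 mm, and the stack dropped after each. Both now lie open side up in the instrument tray with their handles over the free long rim. I handed the job in at 20.2 s of the 61 s allowed; it reports no verdict.

**Laid trays:** in the instrument tray's frame, tray_1's origin is at about x = -42 mm, y = -62 mm and tray_2's at about x = -45 mm, y = +67 mm. That puts them about 130 mm apart, with the handle ends about 35–38 mm beyond the rim. Both looked flat, and the gripper was open and well clear.

**Tightest margin:** tray_2's front wall sits about 4 mm inside the rim, against roughly 2 mm of calibration error. The side view put it there and the top view agreed to about 2 mm.

**Dispenser:** tray_3, tray_4 and tray_5 stand stacked. tray_3 now sits about 4 mm forward of centre, apparently dragged by the tray drawn under it. The limit is 12 mm, so I left it.

**Bystanders:** the spatula, bowl, cup and bottle showed no visible movement in the pictures. I did not measure them again.

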